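# Empty the deburring barrel into the tray and close it again

### The job

Empty the small deburring barrel: unscrew its cap and set it right way up on the bench, then swing the barrel over by its bar so that all three nuts slide out into the tray. Swing the barrel back fully upright, then screw the cap on again until it sits fully home. Leave the tray, the wrench, the bottle and the grinding disc where they are.

Things in the scene. Friction and masses are not known exactly. Their poses are not given: they have to be found in the camera images.
- stand: Grey steel stand bolted to the bench: base plate 190 x 70 x 12 mm, two upright plates 146 mm high, 102 mm apart inside, that carry the barrel on a pivot. Origin: centre of the base's underside, on the bench. x is parallel to the pivot. The barrel tips towards +y, where the tray stands; its bar is on the -y side, and beyond the bar the bench is clear for 180 mm (room for the cap).
- pivot (a point): Middle of the barrel's pivot axis, 130 mm above the stand's origin; the axis runs along stand x.
- barrel (a joint): Swing of the barrel about its pivot (rad): 0 = upright against its stop, 2.2 = at its other stop, mouth pointing 36 degrees below level towards stand +y. Stiff pivot (0.4 N m): stays where left. The nuts slide out near the end, above about 1.8 rad, within a second or two. Barrel: black, octagonal, 80 mm across flats, shoulder 62 mm above the pivot; bore straight, 48 mm diameter, 111 mm deep.
- mouth (a point): Centre of the rim of the barrel's aluminium neck, 91 mm from the pivot (221 mm above the bench when upright). It turns with the barrel: z points out of the mouth, x is along the pivot and equals stand x. Rim outside diameter 53 mm.
- neck (a point): Centre of the foot of the neck, 29 mm below the rim, same axes as mouth. The neck carries a two-start right-hand thread, 61 mm over its ribs. Thread: counterclockwise from above undoes; the cap rises 18 mm per turn (0.05 mm per degree) with about 3 mm free play up and down, so the hand must rise and sink with it. It needs little torque and the cap stays where it is let go.
- tilt_bar (a point): Middle of the barrel's bar: round steel, 12 mm thick, 70 mm long, parallel to stand x, held by a stub at each end (58 mm clear between). With the barrel upright it is 90 mm to the -y side of the pivot and 60 mm above it, 44 mm clear of the barrel. It circles the pivot at 108 mm radius; pinched from above with a finger either side it turns between the pads. About 4 N moves it.
- cap: Aluminium screw cap, 70 mm diameter, 120 g. Origin: centre of its inner top face, which sits on the rim: when home it coincides with mouth. z up; x towards the short black mark on its top plate (a half turn screws just the same). Top plate 4 mm above the origin. It starts home, x 49 to 61 degrees counterclockwise of mouth x. It comes free, 16 mm higher, after about 335 degrees, with x some 30 degrees counterclockwise of mouth x.
- cap_knob (a point): Centre of the round knurled steel knob on the cap's top plate: 38 mm diameter, 30 mm tall, 4 to 34 mm above the cap's origin; this point is 19 mm above it. One wrist seldom turns far enough in one go: the cap can be let go part way, the hand turned back with the fingers open round the knob, and the knob taken again at any angle.
- cap_skirt (a point): Centre of the cap's open lower end, 25 mm below its origin (on the bench when set down). To put it on: at 25 to 40 degrees counterclockwise of mouth x (or a half turn on), lower it level over the neck to 16 mm above home, then turn clockwise, sinking with it: it touches home after about 310 degrees and is tight at about 360. Side clearance 1.5 mm.
- nut1: Steel hex nut, 17 mm across flats, 8 mm thick, 15 g; starts in the barrel. Origin: centre of its underside.
- nut2: As nut1.
- nut3: As nut1.
- tray: Open aluminium tray 200 (x) x 180 (y) x 38 mm high, walls 4 mm, loose, 0.8 kg. Origin: centre of its underside. It starts beside the stand on its +y side, where the barrel empties into it.
- wrench: Steel wrench lying on the bench beyond the tray; bystander.
- oil: White plastic bottle with black cap, 60 mm diameter, 150 mm tall, standing beyond the bar side, well clear of the stand; bystander.
- disc: Brown grinding disc, 110 mm diameter, 9 mm thick, lying beyond the bar side, well clear of the stand; bystander.
Mind the look-alikes: they are no part of the job. Several things have the shape of the cap; the one meant has the colours described above.

How it is judged:
By the outcome, as a careful person would: the job done as asked, in the order asked, and still so for the second after the job is handed in, with the robot touching nothing.
It also fails if it takes over 72 s, if anything falls off the work surface, if the arm or the gripper's body presses on something with over 40 N, if the wrist force passes 120 N, or if a joint passes its speed limit or range.

### The arm

A 6-joint arm with a two-finger parallel gripper is mounted at the origin on the work surface. World frame = base frame: x ahead of the robot, y to its left, z up, the work surface at z = 0. Lengths are in m, angles in degrees, forces in N, time in s.
With the tool pointing down it reaches from about 0.375 to 0.9 m from the base axis. Payload 3.1 kg.
Tool frame: the origin (TCP) lies at the very end of the fingers, on their centre line; the grasp point (between the pads) lies 19 mm behind it (grip_point_offset is the distance from the TCP to the grasp point, in m); y points along the fingers, x is the direction in which the jaws open and shut, and the axes are right-handed (so a half turn about y gives the same grasp; the last joint's range is limited). The gripper opens to 87 mm and grips with 3 to 60 N. Pads are 19 mm wide; open, the fingers measure 117 mm over their backs; the gripper's body (75 mm by 190 mm) begins 51 mm behind the grasp point.
Start: joints at [54.402, 30.224, 82.088, -0, 67.689, -10.227], TCP at [0.268, 0.565, 0.223] pointing down, gripper open.
Joint ranges: [-176.69, 176.69], [-43.24, 126.21], [12.49, 139.97], [-82, 262], [0, 151.66], [-163.58, 163.58]. Speed limits (degrees/s): [159.86, 159.86, 180, 180, 180, 180].

### API

Orientations are given as a 3x3 rotation matrix whose columns are the frame's x, y, z axes.
In Python, from rig import * gives the robot as it stands.
- The arm moves only by the tool send_rows, never from a script. Its argument "moves" is text: rows parted by semicolons, each of 5 numbers parted by spaces: the finger opening in mm, from 0 to 87, then the shift along the tool's x, y, z in mm, then the turn about the tool's y in degrees. In form: fingers dx dy dz yaw; .... A call has 1 to 20 rows; each row shifts and turns the commanded pose from where the row before left it, along the tool's axes as they then stand; what a row does not reach is not made up. A row lasts 1/12 s, in which the tool goes at most 41.7 mm and 7.16 degrees, less where a joint would pass 70% of its speed; a pose out of reach is approached as far as the arm can. A call is refused whole if a number of a shift passes 41.7 or a number of a turn 7.16, either way. A call with a gripper value outside its range is refused whole. The fingers move at their own pace and stop on an object; the grip force is fixed at half the most. Time passes only in rows, so rows that do not move let the fingers close. It gives the time, the measured TCP pose, the force and the opening at its end, in the units of the state.
- read_state(): the state, without advancing time (a new reading comes with each control period).
- capture(name): name is "side" or "top"; returns a dict with "image" (400x640x3 uint8, blue, green, red), "z_map" (400x640 float32, m along the optical axis (not along the pixel's ray), 0 where there is no reading), "mtx" (3x3 intrinsics, pixels), "origin" and "rotation" of the camera in the world. Camera axes: x right, y up, looking along -z (the intrinsics and any distortion apply to the point x, -y, -z); pixel columns grow to the right and rows downward; lengths in m; the calibration is good to about 2 mm. A picture is of the moment at which its call begins.
- hand_in(): hands the job in, once; it reports no verdict.
Trained networks look in a picture, given as the dict that the camera call returned (one of the last four; its "shot" number tells which), for a name from the list of things; names that differ only in an ending like _2 or _b are one class to them, and where a whole thing is asked for, a point or a joint stands for the part that bears it (a point fixed in the world has none). Each returns a list of dicts, best first, with "p" (0 to 1); they miss things now and then, are a little off and sometimes report something else, mostly with a low value. They report only what shows in the picture. A call takes as long as a camera call. They do not tell look-alikes from the thing itself.
- search_frame(picture, name): "bbox" ([left, top, right, bottom] in pixels, round what is visible of it).
- masks_of(picture, name): "region" (400x640 bool, what is visible of it) and "bbox" ([left, top, right, bottom] in pixels, round what is visible of it).
- mark_of(picture, name): "pixel" ([row, column] in pixels: a listed point, or the origin of a listed thing).
The state is a dict: "time_s": time; "joint_positions": joint angles; "qvel": joint speeds; "tau": joint torques, N m; "position": TCP position; "tcp_rot": TCP orientation; "force": force on the tool from outside, world axes, zero at the start; "moment": the same for the moment, N m; "opening": opening from 0.0 (shut) to 1.0 (fully open).
Only numpy, scipy, OpenCV 4.12 (cv2) and the standard library are available. Lean on these libraries where they do the work, as an engineer would, in place of code of your own. Each camera call takes 0.05 s, during which the arm holds its last target. There are 200 camera calls.

## Working session

There is one attempt and no reset: what is moved stays moved. The work goes in short steps, Python scripts to look and compute and a tool call to move; the robot and the scene stay as the last step left them, time stands still between calls to the robot, and variables do not carry over. Pictures are saved under pics/ and viewed, about 8 in all and at most 12, crops included, and the job is handed in when it is done.

Besides the shell and the picture viewer there is one more tool, called after ">>>" as name(argument=value, ...) on one line, values as JSON. send_rows: Moves the arm, as the interface text tells. Its arguments: {"type":"object","properties":{"moves":{"type":"string"}},"required":["moves"]}

```bash
ls; mkdir -p pics; cat > h.py <<'E'
from rig import *
import numpy as np, cv2
np.set_printoptions(precision=4,suppress=True)
def world(c,r,col,z=None):
    if z is None:
        p=c["z_map"][max(0,int(r)-1):int(r)+2,max(0,int(col)-1):int(col)+2]; p=p[p>0]; z=np.median(p)
    K=np.array(c["mtx"]); d=np.array([(col-K[0,2])/K[0,0],-(r-K[1,2])/K[1,1],-1.])
    return np.array(c["origin"])+np.array(c["rotation"])@(d*z)
def plane(c,r,col,h):
    o=np.array(c["origin"]); d=world(c,r,col,1.)-o
    return o+d*(h-o[2])/d[2]
def cloud(c):
    K=np.array(c["mtx"]); z=c["z_map"]; v,u=np.mgrid[:400,:640]
    P=np.stack([(u-K[0,2])/K[0,0]*z,-(v-K[1,2])/K[1,1]*z,-z],-1)
    return P@np.array(c["rotation"]).T+np.array(c["origin"])
E
python3 - <<'E'
from h import *
s=read_state(); print({k:np.array(v) for k,v in s.items()})
for n in("side","top"):
    c=capture(n); cv2.imwrite(f"pics/{n}0.png",c["image"]); print(n,c["origin"],np.array(c["rotation"]),np.array(c["mtx"]),c.keys())
    for t in("stand","barrel","cap","cap_knob","mouth","pivot","tilt_bar","tray","wrench","oil","disc"):
        for m in mark_of(c,t)[:3]:
            r,q=m["pixel"]
            print(t,m["p"],np.array([r,q]),world(c,r,q))
E
```

```text
pics
{'time_s': array(0.), 'joint_positions': array([ 54.404 ,  30.2792,  82.1551,   0.0009,  67.6878, -10.2263]), 'qvel': array([-0.0584,  0.0227,  0.0056, -0.0924,  0.0583,  0.0189]), 'tau': array([  0.0007, -44.0037, -17.6597,   0.0634,   0.0582,  -0.0002]), 'position': array([0.2673, 0.5642, 0.2216]), 'tcp_rot': array([[ 0.4285, -0.0013, -0.9036],
       [ 0.9036, -0.0017,  0.4285],
       [-0.0021, -1.    ,  0.0004]]), 'force': array([-0.7809,  0.2764, -0.2885]), 'moment': array([ 0.0185, -0.0214,  0.0094]), 'opening': array(1.0014)}
side [ 0.3038 -0.7636  0.8274] [[ 0.9255  0.229  -0.3016]
 [-0.3786  0.5775 -0.7233]
 [ 0.0085  0.7836  0.6212]] [[379.3872   0.     321.2271]
 [  0.     379.3872 196.6129]
 [  0.       0.       1.    ]] dict_keys(['image', 'z_map', 'mtx', 'origin', 'rotation', 'shot'])
stand 0.86 [237.4 294.7] [0.5491 0.0312 0.0114]Traceback (most recent call last):
  File "<stdin>", line 6, in <module>
ValueError: it knows: cap, cap_knob, cap_skirt, disc, mouth, neck, nut, oil, pivot, stand, tilt_bar, tray, wrench
```

```bash
python3 - <<'E'
from h import *
ims=[]
for n in("side","top"):
    c=capture(n); ims.append(c["image"]); print(n,c["origin"],np.array(c["rotation"])[:,2],c["mtx"][0][0])
    for t in("stand","cap","cap_knob","mouth","pivot","tilt_bar","tray","wrench","oil","disc"):
        for m in mark_of(c,t)[:3]:
            r,q=m["pixel"]
            h=dict(cap=.221,cap_knob=.24,pivot=.13,tilt_bar=.19,stand=0,tray=0,oil=0,disc=0).get(t)
            print(t,m["p"],np.array([r,q]),world(c,r,q),"" if h is None else plane(c,r,q,h))
cv2.imwrite("pics/both.png",np.vstack(ims)[:, :])
E
```

```text
side [ 0.3038 -0.7636  0.8274] [-0.3016 -0.7233  0.6212] 379.387173483671
stand 0.72 [236.2 296.5] [0.556  0.0344 0.011 ] [0.5594 0.0452 0.    ]
cap 0.93 [181.2 296. ] [0.5539 0.0107 0.2356] [0.5601 0.0299 0.221 ]
cap 0.83 [224.1 357.4] [ 0.7338 -0.02    0.0472] [ 0.638  -0.1857  0.221 ]
cap 0.7 [257.6 354.8] [ 0.6733 -0.1273  0.0318] [ 0.5854 -0.2786  0.221 ]
cap_knob 0.69 [222.4 360.7] [ 0.7418 -0.025   0.0557] [ 0.6372 -0.2014  0.24  ]
cap_knob 0.67 [252.2 357.5] [ 0.6786 -0.1303  0.0546] [ 0.5886 -0.2823  0.24  ]
cap_knob 0.6 [176.4 294.6] [0.5511 0.0122 0.2509] [0.5558 0.0269 0.24  ]
mouth 0.86 [180.7 297. ] [0.5564 0.0096 0.2373] 
pivot 0.69 [205.9 294.8] [ 0.5413 -0.0089  0.1697] [0.5557 0.0367 0.13  ]
tilt_bar 0.92 [209.1 304.3] [ 0.5504 -0.0601  0.1958] [ 0.5527 -0.0535  0.19  ]
tilt_bar 0.41 [179.8 296.6] [0.5556 0.0102 0.2401] [0.577  0.0762 0.19  ]
tray 0.75 [210.2 290. ] [ 0.5285 -0.0044  0.1549] [0.5803 0.1705 0.    ]
wrench 0.69 [170.6 256.8] [0.5351 0.4314 0.0056] 
oil 0.84 [363.9 400.4] [ 0.625  -0.4458  0.0403] [ 0.6414 -0.4295  0.    ]
disc 0.78 [392.3 339.3] [ 0.4
[... 675 characters left out ...]
99 0.2558] [0.5543 0.0404 0.24  ]
mouth 0.64 [214.1 303.1] [0.5494 0.0355 0.2542] 
pivot 0.6 [218.5 303.5] [0.5375 0.0344 0.2407] [0.5545 0.0374 0.13  ]
tilt_bar 0.78 [223.5 334.4] [ 0.5571 -0.0737  0.0002] [ 0.5299 -0.0656  0.19  ]
tray 0.91 [220.  269.3] [0.5667 0.1668 0.0047] [0.5674 0.1672 0.    ]
tray 0.4 [247.7 435.7] [ 0.4711 -0.4441  0.0069] [ 0.4717 -0.4459  0.    ]
wrench 0.69 [229.  197.1] [0.5306 0.4311 0.0022] 
wrench 0.35 [245.9 433.5] [ 0.4775 -0.4361  0.0076] 
oil 0.72 [200.7 426.2] [ 0.6332 -0.3992  0.0704] [ 0.6471 -0.4167  0.    ]
oil 0.37 [221.  307.6] [0.5323 0.0216 0.2233] [0.5653 0.0256 0.    ]
disc 0.85 [242.9 432.5] [ 0.4885 -0.433   0.0068] [ 0.4892 -0.4348  0.    ]
```

View pics/side0.png

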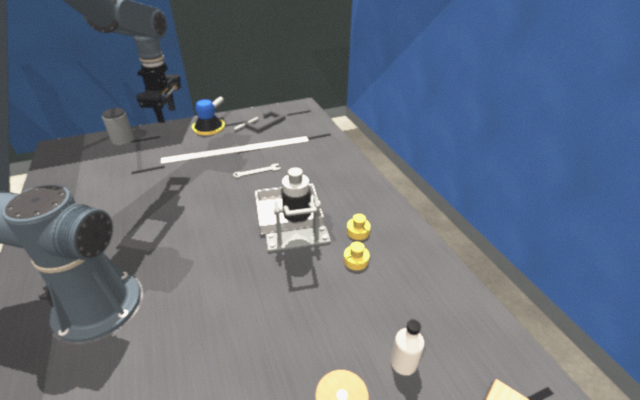

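```bash
python3 - <<'E'
from h import *
out=[]
for n,ct in(("side",(200,300)),("top",(215,300))):
    c=capture(n); P=cloud(c); 
    near=np.hypot(P[...,0]-.553,P[...,1]-.033)
    for lo,hi,R in((.248,.262,.03),(.218,.232,.05)):
        m=(P[...,2]>lo)&(P[...,2]<hi)&(near<R); Q=P[m]; 
        e=cv2.minEnclosingCircle(Q[:,:2].astype(np.float32)); print(n,lo,m.sum(),Q.mean(0),e)
    # bar
    m=(P[...,2]>.17)&(P[...,2]<.202)&(P[...,1]<-.03)&(P[...,1]>-.09)&(abs(P[...,0]-.55)<.07); Q=P[m]; 
    if len(Q)>5:
        print("bar",len(Q),Q.mean(0),Q.min(0),Q.max(0),cv2.fitLine(Q[:,:2].astype(np.float32),cv2.DIST_HUBER,0,.01,.01).ravel())
    # base plate
    m=(P[...,2]>.008)&(P[...,2]<.016)&(abs(P[...,0]-.555)<.12)&(abs(P[...,1]-.035)<.09)
    Q=P[m]; 
    if len(Q)>5: print("base",len(Q),cv2.minAreaRect((Q[:,:2]*1000).astype(np.float32)))
    m=(P[...,2]>.03)&(P[...,2]<.043)&(abs(P[...,0]-.57)<.14)&(abs(P[...,1]-.17)<.12)
    Q=P[m]; print("tray",len(Q),cv2.minAreaRect((Q[:,:2]*1000).astype(np.float32)))
    m=(P[...,2]>.135)&(P[...,2]<.155)&(near<.1);Q=P[m];print("upr",len(Q),Q.mean(0),Q.min(0),Q.max(0))
    r,q=ct; out.append(cv2.resize(c["image"][r-50:r+50,q-65:q+65],None,fx=6,fy=6,interpolation=cv2.INTER_CUBIC)[:,:780])
    cv2.imwrite(f"pics/z_{n}.png",out[-1])
cv2.imwrite("pics/z.png",cv2.resize(np.vstack(out),None,fx=.5,fy=.5))
E
```

```text
side 0.248 112 [0.5572 0.0259 0.254 ] ((0.5595342516899109, 0.0276507381349802), 0.020554760470986366)
side 0.218 247 [0.5543 0.0161 0.2244] ((0.5577942132949829, 0.027644183486700058), 0.035345032811164856)
bar 170 [ 0.5422 -0.0586  0.1919] [ 0.5025 -0.0725  0.1769] [ 0.5856 -0.0306  0.1991] [ 0.983  -0.1836  0.5363 -0.0611]
base 984 ((557.3807983398438, 49.8759880065918), (133.7900390625, 198.7468719482422), 86.3272476196289)
tray 226 ((572.6234741210938, 163.8176727294922), (185.84378051757812, 200.43405151367188), 79.33362579345703)
upr 175 [0.5528 0.022  0.1427] [ 0.4923 -0.0147  0.135 ] [0.6256 0.061  0.1548]
top 0.248 110 [0.557  0.0339 0.2537] ((0.5573350191116333, 0.03421589732170105), 0.018726415932178497)
top 0.218 236 [0.555  0.033  0.2238] ((0.5572156310081482, 0.034490298479795456), 0.03546127676963806)
bar 129 [ 0.545  -0.0501  0.1907] [ 0.5018 -0.0643  0.176 ] [ 0.5862 -0.0313  0.2006] [ 0.988  -0.1544  0.5475 -0.0517]
base 275 ((552.1333618164062, 35.752506256103516), (219.290283203125, 178.3618621826172), 0.36833488941192627)
tray 239 ((568.7163696289062, 151.50906372070312), (221.2206573486328, 200.61795043945312), 80.09489440917969)
upr 140 [0.5468 0.0353 0.1428] [ 0.4928 -0.0021  0.1355] [0.6249 0.072  0.1539]
```

View pics/z.png

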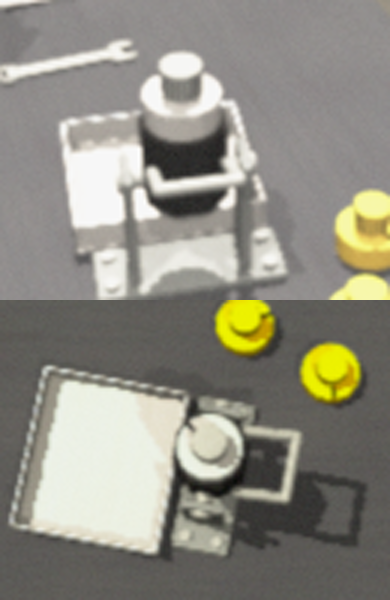

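>>> send_rows(moves="87 -22.3 -5 -30.7 0;87 -22.3 -5 -30.7 0;87 -22.3 -5 -30.7 0;87 -22.3 -5 -30.7 0;87 -22.3 -5 -30.7 0;87 -22.3 -5 -30.7 0;87 -22.3 -5 -30.7 0;87 -22.3 -5 -30.7 0;87 -22.3 -5 -30.7 0;87 -22.3 -5 -30.7 0;87 -22.3 -5 -30.7 0;87 -22.3 -5 -30.7 0;87 -22.3 -5 -30.7 0;87 -22.3 -5 -30.7 0;87 -22.3 -5 -30.7 0;87 -22.3 -5 -30.7 0")

```text
time_s: 2.63
position: [0.5593, 0.03, 0.303]
tcp_rot: [[0.429, 0.0, -0.903], [0.903, 0.0, 0.429], [0.0, -1.0, -0.0]]
force: [0.7, 0.9, -0.1]
opening: 1.002
```

>>> send_rows(moves="87 0 0 0 7;87 0 0 0 7;87 0 0 0 7;87 0 0 0 7;87 0 0 0 7;87 0 0 0 7;87 0 0 0 7;87 0 0 0 7;87 0 0 0 7;87 0 0 0 7;87 0 0 0 7;87 0 0 0 7;87 0 0 0 0")

```text
time_s: 3.72
position: [0.5587, 0.0319, 0.3026]
tcp_rot: [[0.943, 0.0, 0.334], [-0.334, 0.0, 0.943], [0.0, -1.0, 0.0]]
force: [1.0, -0.2, -0.6]
opening: 0.998
```

```bash
python3 - <<'E'
from h import *
s=read_state(); print(s["time_s"],s["position"],np.array(s["tcp_rot"]),s["joint_positions"])
T=np.array(s["position"]);R=np.array(s["tcp_rot"])
out=[]
for n in("side","top"):
    c=capture(n); K=np.array(c["mtx"]); im=c["image"].copy()
    def pr(p):
        q=np.array(c["rotation"]).T@(p-np.array(c["origin"])); return K[0,0]*q[0]/-q[2]+K[0,2], K[1,1]*-q[1]/-q[2]+K[1,2]
    u,v=pr(T); a=5; r,q=int(v),int(u)
    z=cv2.resize(im[r-45:r+45,q-50:q+50],None,fx=a,fy=a,interpolation=cv2.INTER_CUBIC)
    for off,col in(((0,0),(0,0,255)),((.0435,0),(0,255,0)),((-.0435,0),(0,255,0)),((.0585,0),(255,0,0)),((-.0585,0),(255,0,0))):
        uu,vv=pr(T+R[:,0]*off[0]); cv2.drawMarker(z,(int((uu-q+50+.5)*a),int((vv-r+45+.5)*a)),col,cv2.MARKER_CROSS,16,1)
    uu,vv=pr(np.array([.558,.031,.255]));cv2.drawMarker(z,(int((uu-q+50+.5)*a),int((vv-r+45+.5)*a)),(255,0,255),cv2.MARKER_CROSS,16,1)
    out.append(z)
cv2.imwrite("pics/g.png",np.hstack(out)[:, :1000] if 0 else cv2.resize(np.hstack(out),(800,360)))
E
```

```text
3.7167 [0.5587 0.0319 0.3026] [[ 0.9427  0.0002  0.3336]
 [-0.3336  0.      0.9427]
 [ 0.0002 -1.      0.0001]] [-8.1756 20.2436 85.7805  0.0019 73.9644 11.3112]
```

View pics/g.png

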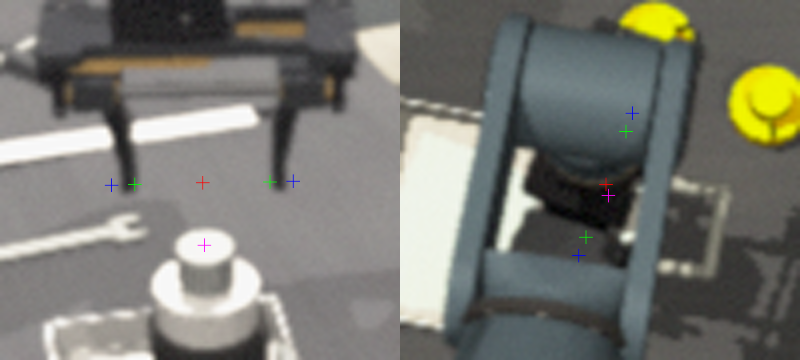

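>>> send_rows(moves="87 0 24 0 0;87 0 24 0 0;87 0 23 0 0;44 0 0 0 0;44 0 0 0 0;44 0 0 0 0;44 0 0 0 0;44 0 0 0 0")

```text
time_s: 4.48
position: [0.5598, 0.0317, 0.2332]
tcp_rot: [[0.944, 0.003, 0.331], [-0.331, -0.0, 0.944], [0.003, -1.0, 0.001]]
force: [-0.3, -0.1, -0.3]
opening: 0.707
```

>>> send_rows(moves="36 0 0 0 0;36 0 0 0 0;36 0 0 0 0")

```text
time_s: 4.73
position: [0.5589, 0.0318, 0.232]
tcp_rot: [[0.943, 0.001, 0.332], [-0.332, -0.0, 0.943], [0.001, -1.0, 0.0]]
force: [-0.7, -0.4, 0.2]
opening: 0.482
```

>>> send_rows(moves="30 0 0 0 0;30 0 0 0 0;30 0 0 0 0")

```text
time_s: 4.98
position: [0.5587, 0.0319, 0.2318]
tcp_rot: [[0.943, 0.0, 0.332], [-0.332, 0.0, 0.943], [0.0, -1.0, 0.0]]
force: [-0.4, 0.9, 2.9]
opening: 0.433
```

>>> send_rows(moves="30 0 -0.35 0 -7;30 0 -0.35 0 -7;30 0 -0.35 0 -7;30 0 -0.35 0 -7;30 0 -0.35 0 -7;30 0 -0.35 0 -7")

```text
time_s: 5.48
position: [0.5576, 0.0321, 0.2328]
tcp_rot: [[0.921, -0.003, -0.39], [0.39, 0.001, 0.921], [-0.002, -1.0, 0.002]]
force: [-1.5, 0.1, -1.9]
opening: 0.431
```

>>> send_rows(moves="30 0 -0.35 0 -7;30 0 -0.35 0 -7;30 0 -0.35 0 -7;30 0 -0.35 0 -7;30 0 -0.35 0 -7;30 0 -0.35 0 -7;30 0 -0.35 0 -7;30 0 -0.35 0 -7;30 0 -0.35 0 -7;30 0 -0.35 0 -7;30 0 -0.35 0 -7;30 0 -0.35 0 -7;30 0 -0.35 0 -7;30 0 -0.35 0 -7;30 0 -0.35 0 -7;30 0 -0.35 0 -7;30 0 -0.35 0 -7")

```text
time_s: 6.9
position: [0.5568, 0.0307, 0.2387]
tcp_rot: [[-0.788, -0.005, -0.616], [0.616, -0.002, -0.788], [0.002, -1.0, 0.005]]
force: [-0.8, -3.1, -1.2]
opening: 0.432
```

>>> send_rows(moves="60 0 0 0 0;60 0 0 0 0;60 0 0 0 3;60 0 0 0 7;60 0 0 0 7;60 0 0 0 7;60 0 0 0 7;60 0 0 0 7;60 0 0 0 7;60 0 0 0 7;60 0 0 0 7;60 0 0 0 7;60 0 0 0 7;60 0 0 0 7;60 0 0 0 7;60 0 0 0 7;60 0 0 0 7;60 0 0 0 7;60 0 0 0 7;60 0 0 0 7")

```text
time_s: 8.57
position: [0.5593, 0.0322, 0.2398]
tcp_rot: [[0.945, 0.001, -0.327], [0.327, 0.001, 0.945], [0.002, -1.0, 0.0]]
force: [-0.3, -0.4, -0.0]
opening: 0.689
```

>>> send_rows(moves="60 0 0 0 7;60 0 0 0 7;60 0 0 0 7;60 0 0 0 7;60 0 0 0 7;60 0 0 0 7;60 0 0 0 7;60 0 0 0 7;60 0 0 0 7;30 0 0 0 0;30 0 0 0 0;30 0 0 0 0;30 0 0 0 0;30 0 0 0 0")

```text
time_s: 9.73
position: [0.5588, 0.0319, 0.2396]
tcp_rot: [[0.727, 0.0, 0.686], [-0.686, 0.0, 0.727], [-0.0, -1.0, 0.0]]
force: [-0.8, 0.4, 0.9]
opening: 0.427
```

>>> send_rows(moves="30 0 -0.35 0 -7;30 0 -0.35 0 -7;30 0 -0.35 0 -7;30 0 -0.35 0 -7;30 0 -0.35 0 -7;30 0 -0.35 0 -7;30 0 -0.35 0 -7;30 0 -0.35 0 -7;30 0 -0.35 0 -7;30 0 -0.35 0 -7;30 0 -0.35 0 -7;30 0 -0.35 0 -7;30 0 -0.35 0 -7;30 0 -0.35 0 -7;30 0 -0.35 0 -7;30 0 -0.35 0 -7;30 0 -0.35 0 -7;30 0 -0.35 0 -7;30 0 -0.35 0 -7;30 0 -0.35 0 -7")

```text
time_s: 11.4
position: [0.5572, 0.0314, 0.2466]
tcp_rot: [[-0.122, -0.003, -0.993], [0.993, -0.001, -0.122], [-0.001, -1.0, 0.004]]
force: [-3.4, -1.7, 1.9]
opening: 0.429
```

```bash
python3 - <<'E'
from h import *
s=read_state(); print(s["time_s"],s["position"],s["force"],s["moment"],s["joint_positions"])
E
```

```text
11.4 [0.5572 0.0314 0.2466] [-3.3517 -1.662   1.9139] [-0.3926  0.5951 -0.0738] [  -8.1961   23.5269   90.0585   -0.1016   66.6015 -105.1715]
```

>>> send_rows(moves="30 0 -0.35 0 -7;30 0 -0.35 0 -7;30 0 -0.35 0 -7;30 0 -0.35 0 -7;30 0 -0.35 0 -7;30 0 -0.35 0 0;30 0 -1 0 0;30 0 -1 0 0;30 0 -1 0 0")

```text
time_s: 12.15
position: [0.5578, 0.0315, 0.2511]
tcp_rot: [[-0.663, -0.003, -0.749], [0.749, -0.001, -0.663], [0.001, -1.0, 0.002]]
force: [-1.9, -3.4, -2.8]
opening: 0.431
```

>>> send_rows(moves="30 0 -1 0 0;30 0 -1 0 0;30 0 0 0 0")

```text
time_s: 12.4
position: [0.5578, 0.0322, 0.2535]
tcp_rot: [[-0.664, -0.002, -0.748], [0.748, 0.001, -0.664], [0.002, -1.0, 0.001]]
force: [-4.2, -1.7, -1.9]
opening: 0.428
```

>>> send_rows(moves="30 0 -6 0 0;30 0 -10 0 0;30 0 -14 0 0;30 -21.8 0 27.5 0;30 -21.8 0 27.5 0;30 -21.8 0 27.5 0;30 -21.8 0 27.5 0;30 -21.9 0 27.7 0;30 0 25 0 0;30 0 30 0 0;30 0 30 0 0;30 0 30 0 0;30 0 30 0 0;30 0 30 0 0;30 0 30 0 0;30 0 20 0 0;30 0 10 0 0;30 0 0 0 0")

```text
time_s: 13.9
position: [0.5291, -0.1412, 0.0476]
tcp_rot: [[-0.664, 0.0, -0.748], [0.748, 0.001, -0.664], [0.0, -1.0, -0.001]]
force: [-0.2, -0.1, -1.0]
opening: 0.43
```

```bash
python3 - <<'E'
from h import *
s=read_state(); print(s["time_s"],s["position"],s["force"],s["joint_positions"])
c=capture("side"); cv2.imwrite("pics/p1.png",cv2.resize(c["image"][120:320,200:440],None,fx=3,fy=3,interpolation=cv2.INTER_CUBIC))
E
```

```text
13.9 [ 0.5291 -0.1412  0.0476] [-0.1793 -0.0524 -1.0494] [ -26.6569   39.5552  100.8337    0.0705   39.6207 -158.2973]
```

View pics/p1.png

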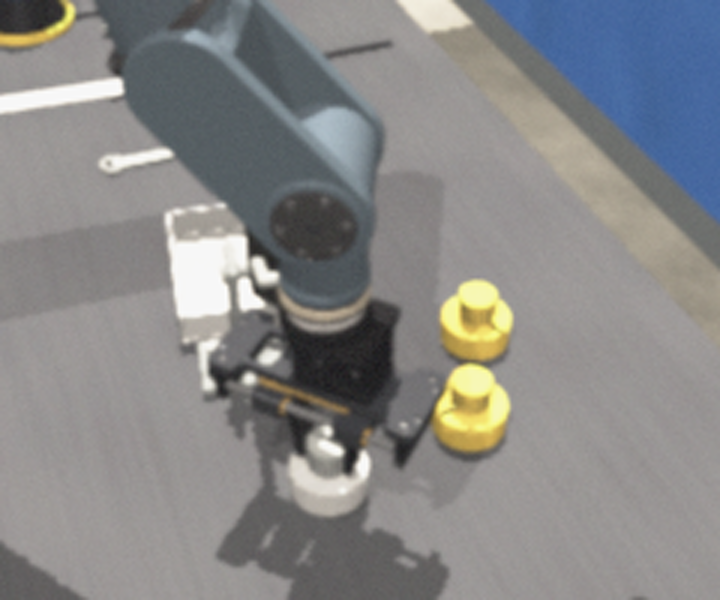

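>>> send_rows(moves="30 -12.4 0 15.7 0;30 0 4 0 0;30 0 2.5 0 0;30 0 1.5 0 0;30 0 1 0 0;30 0 1 0 0")

```text
time_s: 14.45
position: [0.525, -0.1604, 0.0391]
tcp_rot: [[-0.665, 0.001, -0.747], [0.747, -0.0, -0.665], [-0.001, -1.0, -0.0]]
force: [-0.1, 0.5, -0.8]
opening: 0.431
```

>>> send_rows(moves="30 0 1 0 0;30 0 1 0 0;30 0 0 0 0")

```text
time_s: 14.7
position: [0.5249, -0.1605, 0.0371]
tcp_rot: [[-0.664, 0.0, -0.747], [0.747, 0.0, -0.664], [-0.0, -1.0, -0.0]]
force: [0.3, 1.2, 2.1]
opening: 0.431
```

>>> send_rows(moves="60 0 0 0 0;60 0 0 0 0;60 0 0 0 0;60 0 -12 0 0;60 0 -25 0 0;60 0 -35 0 0;60 0 -38 0 5;60 0 -38 0 7;60 0 -32 0 7;60 0 -15 0 7;50 0 0 0 7;50 0 0 0 7;50 0 0 0 7;50 0 0 0 4.6;50 30 0 0 0;50 35 0 0 0;50 25 0 0 0;50 15.3 0 0.9 0;50 0 0 0 0")

```text
time_s: 16.28
position: [0.5418, -0.0539, 0.2315]
tcp_rot: [[0.17, -0.001, -0.985], [0.985, 0.001, 0.17], [0.001, -1.0, 0.001]]
force: [0.3, 0.4, -0.1]
opening: 0.576
```

```bash
python3 - <<'E'
from h import *
s=read_state(); print(s["time_s"],s["position"],s["force"],s["joint_positions"])
out=[]
for n in("side","top"):
    c=capture(n); P=cloud(c)
    for t in ("cap","tilt_bar","mouth"):
        for m in mark_of(c,t)[:3]:
            r,q=m["pixel"]; print(n,t,m["p"],np.array([r,q]),world(c,r,q))
    if n=="side": out.append(c["image"][120:300,200:440])
cv2.imwrite("pics/b1.png",cv2.resize(out[0],None,fx=3,fy=3,interpolation=cv2.INTER_CUBIC))
E
```

```text
16.2833 [ 0.5418 -0.0539  0.2315] [ 0.2827  0.3666 -0.0589] [-17.487   23.4056  93.0847   0.0699  63.5721 -97.7409]
side cap 0.91 [279.5 312.9] [ 0.5284 -0.1757  0.0577]
side cap 0.83 [228.6 358.7] [ 0.7374 -0.0241  0.0308]
side cap 0.62 [255.5 357.6] [ 0.6796 -0.1308  0.0414]
side tilt_bar 0.77 [210.9 303.7] [ 0.5478 -0.0623  0.1923]
side mouth 0.6 [179.2 294.1] [ 0.5069 -0.122   0.3435]
top cap 0.77 [228.4 359.8] [ 0.4947 -0.1338  0.3411]
top cap 0.65 [172.4 313.7] [0.7364 0.005  0.0554]
top cap 0.53 [188.7 343.6] [ 0.5642 -0.0724  0.5612]
top tilt_bar 0.47 [224.6 331.7] [ 0.5171 -0.0545  0.2545]
top mouth 0.47 [214.9 306.5] [0.4892 0.0175 0.6116]
top mouth 0.19 [228.6 356.5] [ 0.4938 -0.124   0.3428]
```

View pics/b1.png

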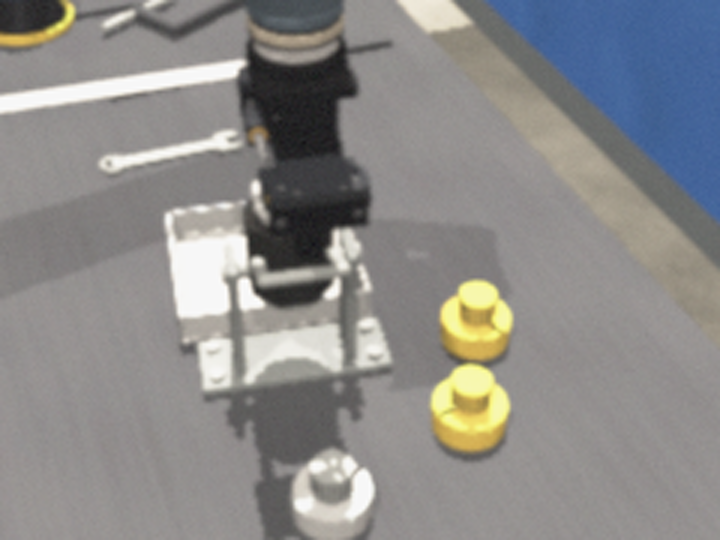

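>>> send_rows(moves="50 -2 20 0 0;50 0 20 0 0;50 0 15 0 0;50 0 5 0 0;5 0 0 0 0;5 0 0 0 0;5 0 0 0 0;5 0 0 0 0;5 0 0 0 0;5 0 0 0 0;5 0 0 0 0;5 0 0 0 0;5 0 0 0 0")

```text
time_s: 17.77
position: [0.5421, -0.0584, 0.1722]
tcp_rot: [[0.173, 0.001, -0.985], [0.985, 0.001, 0.173], [0.001, -1.0, -0.001]]
force: [0.0, 2.1, 3.3]
opening: 0.13
```

```bash
python3 - <<'E'
import numpy as np
a0=np.arctan2(90,60)
t=np.concatenate([[0],np.cumsum([3,5]+[7]*15+[5,3,3])]);t=t/t[-1]*np.deg2rad(124.5)
y=-108.17*np.sin(a0-t);z=108.17*np.cos(a0-t)
print(len(t)-1,";".join(f"5 {a:.1f} {-b:.1f} 0 0" for a,b in zip(np.diff(y),np.diff(z))), y[-1]-y[0],z[-1]-z[0])
E
```

```text
20 5 3.3 -4.6 0 0;5 6.0 -7.3 0 0;5 9.4 -9.3 0 0;5 10.5 -8.1 0 0;5 11.4 -6.8 0 0;5 12.1 -5.3 0 0;5 12.7 -3.8 0 0;5 13.1 -2.2 0 0;5 13.2 -0.6 0 0;5 13.2 1.0 0 0;5 13.0 2.6 0 0;5 12.6 4.2 0 0;5 12.0 5.7 0 0;5 11.2 7.1 0 0;5 10.2 8.4 0 0;5 9.1 9.6 0 0;5 7.9 10.7 0 0;5 4.8 8.2 0 0;5 2.5 5.1 0 0;5 2.3 5.2 0 0 190.43022692905868 -19.813651330584555
```

>>> send_rows(moves="5 3.3 -4.6 0 0;5 6 -7.3 0 0;5 9.4 -9.3 0 0;5 10.5 -8.1 0 0;5 11.4 -6.8 0 0;5 12.1 -5.3 0 0;5 12.7 -3.8 0 0;5 13.1 -2.2 0 0;5 13.2 -0.6 0 0;5 13.2 1 0 0")

```text
time_s: 18.6
position: [0.5609, 0.0427, 0.2216]
tcp_rot: [[0.172, 0.003, -0.985], [0.985, -0.006, 0.172], [-0.005, -1.0, -0.004]]
force: [-2.0, -5.9, 6.7]
opening: 0.124
```

>>> send_rows(moves="5 13 2.6 0 0;5 12.6 4.2 0 0;5 12 5.7 0 0;5 11.2 7.1 0 0;5 10.2 8.4 0 0;5 9.1 9.6 0 0;5 7.9 10.7 0 0;5 4.8 8.2 0 0;5 2.5 5.1 0 0;5 2.3 5.2 0 0;5 0 0 0 0;5 0 0 0 0")

```text
time_s: 19.6
position: [0.5766, 0.1289, 0.1513]
tcp_rot: [[0.173, 0.003, -0.985], [0.985, -0.0, 0.173], [0.0, -1.0, -0.003]]
force: [5.2, -3.0, -4.0]
opening: 0.13
```

>>> send_rows(moves="5 0 0 0 0;5 0 0 0 0;5 0 0 0 0;5 0 0 0 0;5 0 0 0 0;5 0 0 0 0;5 0 0 0 0;5 0 0 0 0;5 0 0 0 0;5 0 0 0 0;5 0 0 0 0;5 0 0 0 0;5 0 0 0 0;5 0 0 0 0")

```text
time_s: 20.77
position: [0.5766, 0.1289, 0.1513]
tcp_rot: [[0.173, 0.003, -0.985], [0.985, -0.0, 0.173], [0.0, -1.0, -0.003]]
force: [5.9, -3.0, -4.1]
opening: 0.126
```

```bash
python3 - <<'E'
from h import *
s=read_state(); print(s["time_s"],s["position"],s["force"],s["joint_positions"])
out=[]
for n in("side","top"):
    c=capture(n)
    for m in mark_of(c,"nut")[:6]:
        r,q=m["pixel"]; print(n,m["p"],np.array([r,q]),world(c,r,q))
    out.append(cv2.resize(c["image"][150:270,220:340],None,fx=3.3,fy=3.3,interpolation=cv2.INTER_CUBIC))
cv2.imwrite("pics/n1.png",np.hstack(out))
E
```

```text
20.7667 [0.5766 0.1289 0.1513] [ 5.9063 -3.0441 -4.1381] [  1.7825  32.6368  91.1431  -0.0143  56.0262 -78.2332]
```

View pics/n1.png

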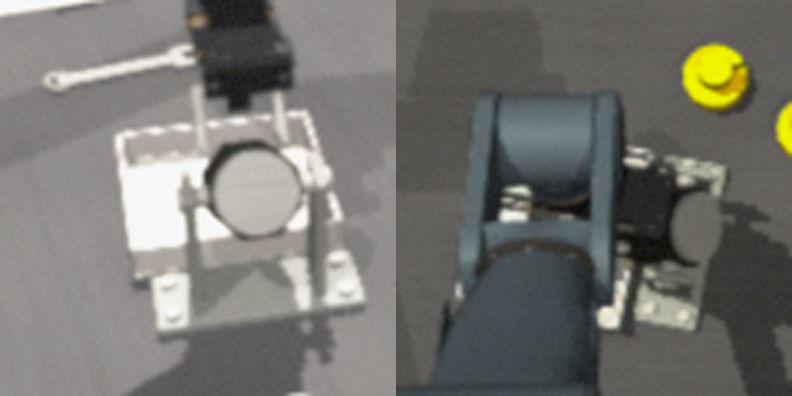

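>>> send_rows(moves="5 0.7 1.7 0 0;5 0 0 0 0;5 0 0 0 0;5 0 0 0 0;5 0 0 0 0;5 0 0 0 0;5 0 0 0 0;5 0 0 0 0;5 0 0 0 0;5 0 0 0 0;5 0 0 0 0;5 0 0 0 0;5 -0.7 -1.7 0 0;5 -2.3 -5.2 0 0;5 -2.5 -5.1 0 0;5 -4.8 -8.2 0 0;5 -7.9 -10.7 0 0;5 -9.1 -9.6 0 0;5 -10.2 -8.4 0 0;5 -11.2 -7.1 0 0")

```text
time_s: 22.63
position: [0.5688, 0.0855, 0.2066]
tcp_rot: [[0.175, 0.006, -0.985], [0.984, 0.009, 0.175], [0.009, -1.0, -0.004]]
force: [5.3, 7.9, 0.2]
opening: 0.127
```

>>> send_rows(moves="5 -12 -5.7 0 0;5 -12.6 -4.2 0 0;5 -13 -2.6 0 0;5 -13.2 -1 0 0;5 -13.2 0.6 0 0;5 -13.1 2.2 0 0;5 -12.7 3.8 0 0;5 -12.1 5.3 0 0;5 -11.4 6.8 0 0;5 -10.5 8.1 0 0;5 -9.4 9.3 0 0;5 -6 7.3 0 0;5 -3.3 4.6 0 0;5 0 0 0 0")

```text
time_s: 23.8
position: [0.5425, -0.0576, 0.1705]
tcp_rot: [[0.175, 0.001, -0.985], [0.985, 0.003, 0.175], [0.003, -1.0, -0.0]]
force: [4.1, 0.7, -5.2]
opening: 0.123
```

>>> send_rows(moves="5 -0.8 1.2 0 0;5 -0.8 1.2 0 0;5 0 0 0 0")

```text
time_s: 24.05
position: [0.5423, -0.0584, 0.1691]
tcp_rot: [[0.174, 0.002, -0.985], [0.985, 0.004, 0.174], [0.004, -1.0, -0.001]]
force: [3.6, 4.0, -0.1]
opening: 0.123
```

>>> send_rows(moves="5 -0.8 1.2 0 0;5 -0.8 1.2 0 0;5 0 0 0 0")

```text
time_s: 24.3
position: [0.5424, -0.0585, 0.1689]
tcp_rot: [[0.175, 0.003, -0.985], [0.985, 0.006, 0.175], [0.006, -1.0, -0.002]]
force: [1.4, 9.7, 14.6]
opening: 0.122
```

>>> send_rows(moves="50 0 0 0 0;50 0 0 0 0;50 0 0 0 0;50 0 0 0 0;50 0 -15 0 0;50 0 -25 0 0;60 0 -20 0 0;60 -20 0 0 0;60 -30 0 0 0;60 -30 0 0 0;60 -20 0 0 0;60 0 0 0 0")

```text
time_s: 25.3
position: [0.5232, -0.1645, 0.2263]
tcp_rot: [[0.177, -0.001, -0.984], [0.984, -0.002, 0.177], [-0.002, -1.0, 0.001]]
force: [-0.2, 0.2, 0.2]
opening: 0.687
```

```bash
python3 - <<'E'
from h import *
s=read_state(); print(s["time_s"],s["position"],s["force"],s["joint_positions"])
out=[]
for n in("side","top"):
    c=capture(n); P=cloud(c)
    for t in ("nut","tray","mouth","cap"):
      for m in mark_of(c,t)[:4]:
        r,q=m["pixel"]; print(n,t,m["p"],np.array([r,q]),world(c,r,q))
    near=np.hypot(P[...,0]-.558,P[...,1]-.032)
    m=(P[...,2]>.213)&(P[...,2]<.227)&(near<.04); Q=P[m]
    if len(Q)>5: print("rim",len(Q),Q.mean(0),cv2.minEnclosingCircle(Q[:,:2].astype(np.float32)))
    r0,c0=(150,220) if n=="side" else (160,210)
    out.append(cv2.resize(c["image"][r0:r0+120,c0:c0+120],None,fx=3.3,fy=3.3,interpolation=cv2.INTER_CUBIC))
cv2.imwrite("pics/n2.png",np.hstack(out))
E
```

```text
25.3 [ 0.5232 -0.1645  0.2263] [-0.165   0.2296  0.2155] [ -29.0652   24.0713   92.8837   -0.1286   63.052  -108.806 ]
side tray 0.68 [209.2 288.1] [ 0.5154 -0.0319  0.1843]
side mouth 0.56 [181.1 297.2] [ 0.4885 -0.1992  0.3957]
side cap 0.81 [224.6 357. ] [ 0.7319 -0.0212  0.0468]
side cap 0.61 [255.9 352. ] [ 0.6674 -0.1212  0.035 ]
side cap 0.56 [281.9 308.6] [ 0.5167 -0.1753  0.0531]
rim 14 [0.5334 0.0374 0.2183] ((0.5355222225189209, 0.038056615740060806), 0.01530135702341795)
top nut 0.56 [217.6 269.8] [0.5749 0.1647 0.0096]
top nut 0.43 [215.2 274.8] [0.5847 0.1469 0.0057]
top nut 0.4 [215.9 282.9] [0.5816 0.1166 0.0108]
top tray 0.66 [219.2 270.1] [0.5695 0.1637 0.0064]
top mouth 0.67 [214.5 305.7] [0.5719 0.0306 0.1089]
top cap 0.82 [187.6 347. ] [ 0.6801 -0.1162  0.0598]
top cap 0.8 [173.  314.9] [0.7343 0.0006 0.0554]
top cap 0.4 [229.5 359.5] [ 0.4952 -0.1358  0.3119]
rim 82 [0.557  0.0339 0.218 ] ((0.5574573874473572, 0.033383745700120926), 0.030451590195298195)
```

View pics/n2.png

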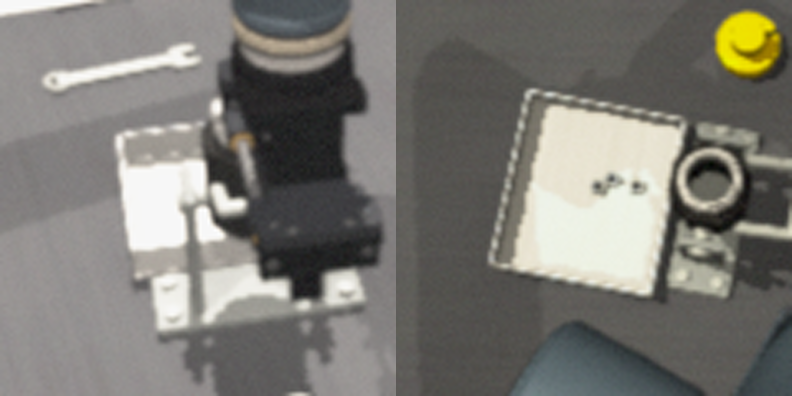

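>>> send_rows(moves="60 0 0 0 -7;60 0 0 0 -7;60 0 0 0 -7;60 0 0 0 -7;60 0 0 0 -7;60 0 0 0 -7;60 0 0 0 -7;60 0 0 0 -2.8;60 1.9 20 -3.9 0;60 0 35 0 0;60 0 38 0 0;60 0 38 0 0;60 0 30 0 0;60 0 18 0 0;60 0 7 0 0;60 0 3 0 0;60 0 0 0 0")

```text
time_s: 27.22
position: [0.5259, -0.1566, 0.0379]
tcp_rot: [[-0.667, 0.0, -0.745], [0.745, -0.0, -0.667], [-0.0, -1.0, -0.0]]
force: [0.3, -0.3, 0.6]
opening: 0.689
```

>>> send_rows(moves="60 -2.2 0.8 3.3 0;60 0 0 0 0;48 0 0 0 0;48 0 0 0 0")

```text
time_s: 27.55
position: [0.5251, -0.1609, 0.0382]
tcp_rot: [[-0.667, 0.002, -0.745], [0.745, -0.001, -0.667], [-0.002, -1.0, -0.001]]
force: [0.0, -0.4, -0.3]
opening: 0.609
```

>>> send_rows(moves="30 0 0 0 0;30 0 0 0 0;30 0 0 0 0;30 0 0 0 0;30 0 0 0 0;30 0 -2 0 0;30 0 0 0 0")

```text
time_s: 28.13
position: [0.5244, -0.1603, 0.039]
tcp_rot: [[-0.667, -0.0, -0.745], [0.745, 0.0, -0.667], [0.0, -1.0, 0.0]]
force: [0.2, -0.4, -1.9]
opening: 0.432
```

>>> send_rows(moves="30 0 -16 0 0;30 0 -30 0 0;30 0 -36 0 0;30 0 -36 0 0;30 0 -36 0 0;30 0 -36 0 0;30 0 -30 0 0;30 0 -22 0 0;30 0 -8 0 0;30 14.1 0 -17.5 0;30 24.1 0 -30.5 0;30 26.1 0 -33 0;30 26.1 0 -33 0;30 20.1 0 -25.5 0;30 10.2 0 -13 0;30 0 0 0 0;30 0 0 0 0")

```text
time_s: 29.55
position: [0.5566, 0.0313, 0.2875]
tcp_rot: [[-0.669, -0.003, -0.743], [0.743, -0.0, -0.669], [0.002, -1.0, 0.003]]
force: [0.4, -0.4, -2.4]
opening: 0.424
```

>>> send_rows(moves="30 -0.3 12 -0.4 0;30 0 12 0 0;30 0 4 0 0;30 0 3 0 0;30 0 0 0 0")

```text
time_s: 29.97
position: [0.5575, 0.0295, 0.2572]
tcp_rot: [[-0.666, -0.002, -0.746], [0.746, 0.0, -0.666], [0.001, -1.0, 0.002]]
force: [-0.2, 0.2, -1.9]
opening: 0.428
```

>>> send_rows(moves="30 0 0 0 0;30 0 0 0 0")

```text
time_s: 30.13
position: [0.5584, 0.0299, 0.2586]
tcp_rot: [[-0.666, 0.001, -0.746], [0.746, -0.0, -0.666], [-0.001, -1.0, -0.001]]
force: [0.2, 0.4, -2.1]
opening: 0.429
```

>>> send_rows(moves="30 1.6 0 -0.2 0;30 0 0 0 0;30 0 1 0 0;30 0 1 0 0;30 0 1 0 0;30 0 1 0 0")

```text
time_s: 30.63
position: [0.5568, 0.0318, 0.254]
tcp_rot: [[-0.667, -0.001, -0.745], [0.745, -0.0, -0.667], [0.0, -1.0, 0.001]]
force: [-0.7, -0.1, -0.7]
opening: 0.43
```

>>> send_rows(moves="30 0 1 0 0;30 0 1 0 0;30 0 1 0 0;30 0 1 0 0;30 0 0.5 0 0;30 0 0 0 0")

```text
time_s: 31.13
position: [0.5568, 0.0313, 0.2493]
tcp_rot: [[-0.667, -0.001, -0.745], [0.745, -0.001, -0.667], [0.0, -1.0, 0.001]]
force: [-1.5, -3.4, -1.9]
opening: 0.429
```

>>> send_rows(moves="30 0 0.35 0 7;30 0 0.35 0 7;30 0 0.35 0 7;30 0 0.35 0 7;30 0 0.35 0 7;30 0 0.35 0 7;30 0 0 0 0")

```text
time_s: 31.72
position: [0.5564, 0.0319, 0.2472]
tcp_rot: [[0.005, -0.002, -1.0], [1.0, 0.0, 0.005], [0.0, -1.0, 0.002]]
force: [-1.5, -1.7, -1.8]
opening: 0.427
```

>>> send_rows(moves="30 0 0.35 0 7;30 0 0.35 0 7;30 0 0.35 0 7;30 0 0.35 0 7;30 0 0.35 0 7;30 0 0.35 0 7;30 0 0.35 0 7;30 0 0.35 0 7;30 0 0.35 0 7;30 0 0.35 0 7;30 0 0.35 0 7;30 0 0.35 0 7;30 0 0.35 0 7;30 0 0.35 0 7;30 0 0.35 0 7;30 0 0.35 0 7;30 0 0.35 0 7;30 0 0.35 0 7;30 0 0.35 0 7;30 0 0.35 0 7")

```text
time_s: 33.38
position: [0.5576, 0.0326, 0.2406]
tcp_rot: [[0.638, 0.001, 0.77], [-0.77, 0.002, 0.638], [-0.0, -1.0, 0.002]]
force: [-0.1, -0.3, -1.1]
opening: 0.425
```

>>> send_rows(moves="30 0 0.35 0 7;30 0 0.35 0 7;30 0 0.35 0 7;30 0 0.35 0 7;30 0 0.35 0 7;30 0 0.35 0 7;30 0 0.35 0 7;30 0 0.35 0 7;30 0 0.35 0 7;30 0 0.35 0 7;30 0 0.35 0 7;30 0 0 0 0;30 0 0 0 0")

```text
time_s: 34.47
position: [0.5575, 0.0313, 0.2368]
tcp_rot: [[-0.6, 0.001, 0.8], [-0.8, -0.001, -0.6], [0.0, -1.0, 0.001]]
force: [0.1, -3.1, -1.4]
opening: 0.43
```

```bash
python3 - <<'E'
from h import *
s=read_state(); print(s["time_s"],s["position"],s["force"],s["moment"],s["joint_positions"])
E
```

```text
34.4667 [0.5575 0.0313 0.2368] [ 0.0779 -3.1063 -1.418 ] [-0.7288  0.1938  0.0306] [ -8.2282  24.0912  90.8702  -0.0528  64.9808 118.6703]
```

>>> send_rows(moves="30 0 0.35 0 7;30 0 0.35 0 7;30 0 0.35 0 7;30 0 0.35 0 7;30 0 0 0 0;60 0 0 0 0;60 0 0 0 0;60 0 0 0 0;60 0 0 0 -7;60 0 0 0 -7;60 0 0 0 -7;60 0 0 0 -7;60 0 0 0 -7;60 0 0 0 -7;60 0 0 0 -7;60 0 0 0 -7;60 0 0 0 -7;60 0 0 0 -7;60 0 0 0 -7;60 0 0 0 -7")

```text
time_s: 36.13
position: [0.5573, 0.0326, 0.2354]
tcp_rot: [[0.331, 0.001, 0.944], [-0.944, 0.001, 0.331], [-0.001, -1.0, 0.001]]
force: [-0.3, -0.4, -0.4]
opening: 0.69
```

>>> send_rows(moves="60 0 0 0 -7;60 0 0 0 -7;60 0 0 0 -7;30 0 0 0 0;30 0 0 0 0;30 0 0 0 0;30 0 0 0 0;30 0 0 0 0;30 0 0 0 0")

```text
time_s: 36.88
position: [0.5572, 0.0319, 0.2353]
tcp_rot: [[0.64, 0.0, 0.768], [-0.768, 0.0, 0.64], [-0.0, -1.0, 0.0]]
force: [0.0, 0.5, 0.3]
opening: 0.426
```

>>> send_rows(moves="30 0 0.35 0 7;30 0 0.35 0 7;30 0 0.35 0 7;30 0 0.35 0 7;30 0 0.35 0 7;30 0 0.3 0 7;30 0 0.2 0 7;30 0 0 0 0")

```text
time_s: 37.55
position: [0.5579, 0.0317, 0.2344]
tcp_rot: [[-0.164, 0.003, 0.986], [-0.986, -0.0, -0.164], [-0.0, -1.0, 0.003]]
force: [-0.2, -0.3, 5.4]
opening: 0.429
```

```bash
python3 - <<'E'
from h import *
s=read_state(); print(s["time_s"],s["position"],s["force"],s["moment"],s["joint_positions"])
E
```

```text
37.55 [0.5579 0.0317 0.2344] [-0.1837 -0.3211  5.3937] [ 0.0505  0.2834 -0.0152] [-8.2143 24.246  91.0391  0.0183 64.568  91.2267]
```

>>> send_rows(moves="30 0 0 0 7;30 0 0 0 7;30 0 0 0 7;30 0 0 0 7;30 0 0 0 0")

```text
time_s: 37.97
position: [0.5582, 0.0312, 0.2343]
tcp_rot: [[-0.607, 0.003, 0.795], [-0.795, -0.001, -0.607], [-0.001, -1.0, 0.003]]
force: [-1.0, -2.2, 6.2]
opening: 0.43
```

```bash
python3 - <<'E'
from h import *
s=read_state(); print(s["time_s"],s["position"],s["force"],s["moment"],s["joint_positions"],s["tau"])
E
```

```text
37.9667 [0.5582 0.0312 0.2343] [-0.9507 -2.1673  6.1982] [-0.1337  0.1766 -0.278 ] [ -8.2332  24.2574  91.0315  -0.0353  64.5191 119.1248] [  1.3004 -35.2993 -15.317    0.1571  -0.0833   0.3708]
```

>>> send_rows(moves="30 0 0 0 5;30 0 0 0 5;30 0 0 0 0")

```text
time_s: 38.22
position: [0.5587, 0.0308, 0.2343]
tcp_rot: [[-0.732, 0.004, 0.681], [-0.681, -0.002, -0.732], [-0.002, -1.0, 0.004]]
force: [0.9, -2.5, 6.3]
opening: 0.432
```

```bash
python3 - <<'E'
from h import *
s=read_state(); print(s["time_s"],s["position"],s["force"],s["moment"],s["joint_positions"],s["tau"])
E
```

```text
38.2167 [0.5587 0.0308 0.2343] [ 0.8822 -2.5215  6.2612] [-0.4206 -0.0407 -0.0362] [ -8.2359  24.2762  91.0121  -0.1018  64.4585 128.8947] [  1.6853 -35.368  -14.6084   0.6346   0.3341   0.4264]
```

>>> send_rows(moves="70 0 0 0 0;70 0 0 0 0;70 0 0 0 0;70 0 -15 0 0;70 0 -25 0 0;70 0 -15 0 0;70 22 0 24 0;70 25 0 27 0;70 25 0 27 0;70 25 0 27 0;70 20 0 20 0;70 0 0 0 0")

```text
time_s: 39.22
position: [0.5561, -0.1446, 0.2872]
tcp_rot: [[-0.736, -0.001, 0.677], [-0.677, -0.002, -0.736], [0.002, -1.0, 0.001]]
force: [0.4, 0.7, 0.3]
opening: 0.807
```

```bash
python3 - <<'E'
from h import *
s=read_state(); print(s["time_s"],s["position"],s["force"])
out=[]
for n in("side","top"):
    c=capture(n); P=cloud(c)
    near=np.hypot(P[...,0]-.558,P[...,1]-.032)
    for lo,hi,R in((.245,.27,.03),(.215,.235,.05)):
        m=(P[...,2]>lo)&(P[...,2]<hi)&(near<R); Q=P[m]
        if len(Q)>5: print(n,len(Q),Q.mean(0),cv2.minEnclosingCircle(Q[:,:2].astype(np.float32)))
    r0,c0=(160,275) if n=="side" else (195,285)
    new=c["image"][r0:r0+40,c0:c0+40]
    old=(cv2.imread("pics/side0.png")[160:200,275:315] if n=="side" else None)
    if n=="top": old=cv2.resize(cv2.imread("pics/z_top.png"),(130,100),interpolation=cv2.INTER_AREA)[30:70,50:90]
    out.append(np.vstack([old,new]))
cv2.imwrite("pics/e.png",cv2.resize(np.hstack(out),None,fx=7,fy=7,interpolation=cv2.INTER_CUBIC))
E
```

```text
39.2167 [ 0.5561 -0.1446  0.2872] [0.3768 0.7075 0.3207]
side 21 [0.5571 0.0405 0.255 ] ((0.5568265914916992, 0.04132109135389328), 0.011532893404364586)
top 117 [0.558  0.0346 0.2531] ((0.5585580468177795, 0.03452247753739357), 0.019030384719371796)
top 250 [0.556  0.0342 0.2235] ((0.5584815740585327, 0.03478819504380226), 0.03557208180427551)
```

View pics/e.png

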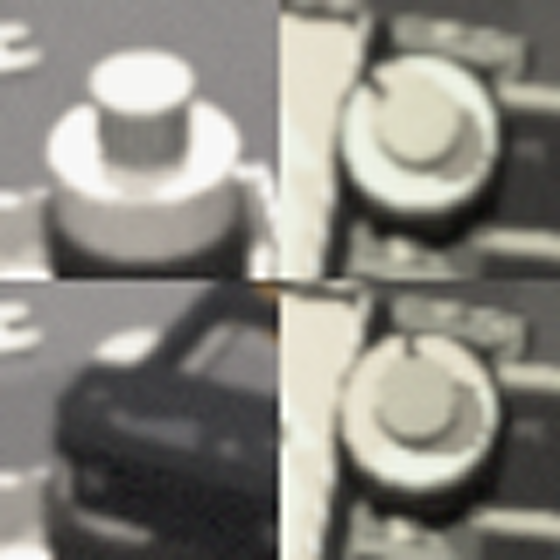

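```bash
python3 - <<'E'
from h import *
c=capture("top")
for t in("nut","tray","wrench","oil","disc","tilt_bar"):
    for m in mark_of(c,t)[:3]: print(t,m["p"],np.array(m["pixel"]),world(c,*m["pixel"]))
print(hand_in())
E
```

```text
nut 0.6 [216.4 275.1] [0.5803 0.1457 0.0052]
nut 0.58 [217.2 280.7] [0.5778 0.1251 0.0036]
nut 0.38 [220.4 274. ] [0.5657 0.1496 0.0029]
tray 0.7 [216.7 270.9] [0.5783 0.1607 0.0097]
wrench 0.51 [230.6 197.2] [0.5244 0.4298 0.0043]
oil 0.78 [202.4 427. ] [ 0.6283 -0.4035  0.0637]
disc 0.61 [246.2 433.6] [ 0.4765 -0.4366  0.0068]
tilt_bar 0.51 [221.1 331.5] [ 0.4669 -0.039   0.6679]
the job is handed in; nothing more can be done
None
```

The job is done and handed in at about 39 s, well inside the 72 s limit. I unscrewed the cap in two strokes and stood it upright on the bench beyond the bar. I then swung the barrel over by its bar to about its far stop and held it there for about two seconds. After that I swung it back until it pressed on its upright stop, and screwed the cap on again.

**Last checks:**
- **Nuts:** the top camera shows all three nuts in the tray.
- **Barrel:** it is upright. It would not move further when pushed against its stop, and the rim and cap sit within about 1 mm of where they started.
- **Cap:** it is back at its starting height to within 1 mm. The black mark sits about 34 degrees clockwise of where it began, which means it was turned about 370 degrees from where the thread engages, past the 360 given as tight.
- **Bystanders:** the wrench, bottle and disc show no movement beyond the networks' usual error, up to about 12 mm. The tray's last network reading was about 12 mm off its first one. I put that down to the same error because it looks unmoved in the pictures.
- **Robot:** it ended clear of everything.

**Disagreements:**
- The two cameras differed by 6–9 mm in y for the cap and bar, so I settled those positions by contact forces.
- The last cap check rests on the top camera only, because the gripper blocked the side view.
- The last torque reading while tightening was not clear, so I relied on the cap's height and mark to judge it home.

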